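# Sort spare parts into the trays

## Robot

A 6-joint arm with a two-finger parallel gripper is mounted at the origin on a cart in front of the work surface, level with it; the furniture and walls round the work are solid. World frame = base frame: x ahead of the robot, y to its left, z up, the work surface at z = 0. Lengths are in m, angles in rad, forces in N, time in s.
With the tool pointing down it reaches from about 0.25 to 0.725 m from the base axis. Payload 9.7 kg.
Tool frame: the origin (TCP) lies midway between the tips of the shut fingers; the grasp point (between the pads) lies 19 mm behind it; z points along the fingers, y is the line along which they close (so a half turn about z gives the same grasp; the last joint's range is limited). The gripper opens to 85 mm and grips with 20 to 120 N. Pads are 22 mm wide; open, the fingers measure 114 mm over their backs; the gripper's body (76 mm by 85 mm) begins 54 mm behind the grasp point. The pads swing forward as they close: fully open they stand 13 mm farther back than shut.
Start: joints at [1.123, 0.087, 0.176, 1.66, 0, 1.571], TCP at [0.238, 0.496, 0.231] pointing down, gripper open.
Joint ranges: [-3.13, 3.13], [-0.85, 1.81], [-1.15, 1.24], [-2.2, 2.28], [-1.44, 1.52], [-3.14, 3.14]. Speed limits (rad/s): [2.22, 2.22, 2.57, 3.14, 3.14, 3.14].

## Interface

Orientations are given as [roll, pitch, yaw] about the fixed x, y, z axes, in that order (R = Rz(yaw) Ry(pitch) Rx(roll)).
In Python, from station import env gives the robot as it stands. Calls block until the motion is done:
- env.move_ptp(position, orientation): joint-space move of the TCP to a pose.
- env.move_l(position, orientation=None, speed=0.15, contact_N=None): straight line of the TCP; orientation=None keeps the orientation; speed is the mean speed in m/s. With contact_N (N) it stops when the force on the tool has changed by that much, and returns True; else False.
- env.move_j(angles): joint-space move.
- env.command_gripper(opening): finger opening in m; the grip force is fixed at half the most; returns when the fingers have stopped.
- env.dwell(seconds).
- env.inverse_kinematics(position, orientation): joint angles nearest the present ones, or None.
- env.read_state(): the state.
- env.capture(name): name is "scene" or "top" or "wrist"; returns (picture, depth): 420x560x3 uint8, red, green, blue; 420x560 float32, m along the optical axis (not along the pixel's ray), 0 where there is no reading.
- env.get_calibration(name): a dict with "vertical_fov" (degrees; the focal length in pixels is half the picture's height over the tangent of half this angle, whatever the lens; pixels are square), "cx", "cy" (the principal point, pixels), "dist" ([k1, k2, p1, p2, k3] as OpenCV has them; the pictures are not rectified), "camera_from_world" (4x4, takes a point from world to camera coordinates). Camera axes: x right, y up, looking along -z (the intrinsics and any distortion apply to the point x, -y, -z); pixel columns grow to the right and rows downward; lengths in m; the calibration is good to about 2 mm. A picture is of the moment at which its call begins: read the wrist's pose just before it. get_calibration takes no time and is no camera call; for the wrist camera it gives the pose at the moment of the call.
A pose or a line that the arm cannot do raises env.MotionError and nothing moves.
- env.finish_job(): hands the job in; it is judged then, once.
Trained networks look in the newest picture that a camera, given by its name, has taken for a name from the list of things; names that differ only in an ending like _2 or _b are one class to them, and where a whole thing is asked for, a point or a joint stands for the part that bears it (a point fixed in the world has none). Each returns a list of dicts, best first, with "p" (0 to 1); they miss things now and then, are a little off and sometimes report something else, mostly with a low value. They report only what shows in the picture. A call takes as long as a camera call. They do not tell look-alikes from the thing itself.
- env.regions_of(camera, target): "pixels" (420x560 bool, what is visible of it) and "point" ([row, column] in pixels, amid what is visible of it).
- env.place_of(camera, target): "point" ([row, column] in pixels: a listed point, or the origin of a listed thing).
The state is a dict: "t": time; "joints": joint angles; "qd": joint speeds; "joint_efforts": joint torques, N m; "eef_pos": TCP position; "ee_rot": TCP orientation; "wrist_force": force on the tool from outside, world axes, zero at the start; "moment": the same for the moment, N m; "gripper_width": finger opening in m; "grip_force": force on a finger pad.
Only numpy, scipy, OpenCV 4.12 (cv2) and the standard library are available. Lean on these libraries where they do the work, as an engineer would, in place of code of your own. Each camera call takes 0.05 s, during which the arm holds its last target. There are 200 camera calls.

## Task

Sort the loose parts in front of the trays: both small white-lidded pots go into the yellow tray, standing upright side by side, the red memory stick lies flat in the blue tray, and the finned heatsink stands on its base, fins up, in the black tray. Set each one down gently on the tray's floor, do not drop it, and leave the water bottle and the grey cup behind the trays where they are.

Things in the scene. Friction and masses are not known exactly. Their poses are not given: they have to be found in the camera images.
- pot_a_mid (a point): one of two alike small round screw-top pots with a white lid over a yellow-green label, standing upright: 38 mm across the lid (upper 16 mm), 35 mm across the body below, 36 mm high, about 60 g. The point lies on its axis, half-way up (18 mm above its foot); z is its axis, up
- pot_b_mid (a point): the other of two alike small round screw-top pots with a white lid over a yellow-green label, standing upright: 38 mm across the lid (upper 16 mm), 35 mm across the body below, 36 mm high, about 60 g. The point lies on its axis, half-way up (18 mm above its foot); z is its axis, up
- memory_red_mid (a point): red memory stick (circuit board with gold contacts) lying flat: 30 mm wide (its own x), 133 mm long (its own y), 8 mm thick, 35 g; grasp it across its width. The point lies at its centre, 4 mm above its underside; z up. It lies with its length roughly away from the robot
- heatsink_mid (a point): finned aluminium heatsink standing on its base, fins up, a solid block to the gripper: 60 mm (its own x) by 70 mm (its own y), 36 mm high, about 210 g; grasp it across the 60 mm. The point lies at its centre, 18 mm above its underside; z up. Its 70 mm side points roughly away from the robot
- tray_yellow: yellow sorting tray, fixed, open on top, on four 27 mm feet: 156 mm long (its x, roughly away from the robot), 110 mm wide (its y), 43 mm high; walls and floor 3 mm thick, 150 x 104 mm and 13 mm deep inside, a rounded rim 2 mm higher. Origin on the table under its centre, inner floor 30 mm above that; z up. A blank white card marks the end nearest the robot. Three such trays stand in changing order
- tray_blue: blue sorting tray, fixed, open on top, on four 27 mm feet: 156 mm long (its x, roughly away from the robot), 110 mm wide (its y), 43 mm high; walls and floor 3 mm thick, 150 x 104 mm and 13 mm deep inside, a rounded rim 2 mm higher. Origin on the table under its centre, inner floor 30 mm above that; z up. A blank white card marks the end nearest the robot. Three such trays stand in changing order
- tray_black: black sorting tray, fixed, open on top, on four 27 mm feet: 156 mm long (its x, roughly away from the robot), 110 mm wide (its y), 43 mm high; walls and floor 3 mm thick, 150 x 104 mm and 13 mm deep inside, a rounded rim 2 mm higher. Origin on the table under its centre, inner floor 30 mm above that; z up. A blank white card marks the end nearest the robot. Three such trays stand in changing order
- bottle_mid (a point): bystander, not to be moved: clear water bottle with a blue cap and blue label, 92 mm across, 236 mm high, standing behind the trays. The point lies on its axis, 118 mm up
- cup_mid (a point): bystander, not to be moved: tall empty grey-white plastic cup, 95 mm across the mouth, 140 mm high, standing behind the trays. The point lies on its axis, 70 mm up
Things that resemble listed ones, but are neither listed nor needed, are in the scene too. What is shaped like the part that bears pot_b_mid but brown or turquoise is not meant.

How it is judged:
At the end, for the whole second after the job is handed in: Both pots upright in the yellow tray, red memory stick flat in the blue, heatsink on its base in the black: centres within 65 mm (lengthwise) and 45 mm (across) of the tray's centre, resting height within 4 mm, tilt under 0.06 rad, at rest (under 0.02 m/s) (x of pot_a_mid in the frame of tray_yellow between -0.065 and 0.065 m and y of pot_a_mid in the frame of tray_yellow between -0.045 and 0.045 m and z of pot_a_mid in the frame of tray_yellow between 0.044 and 0.052 m and angle between each of pot_a_mid, pot_b_mid, memory_red_mid, heatsink_mid's own z axis and vertical below 0.06 rad and linear speed of each of pot_a, pot_b, memory_red, heatsink below 0.02 m/s and x of pot_b_mid in the frame of tray_yellow between -0.065 and 0.065 m and y of pot_b_mid in the frame of tray_yellow between -0.045 and 0.045 m and z of pot_b_mid in the frame of tray_yellow between 0.044 and 0.052 m and x of memory_red_mid in the frame of tray_blue between -0.065 and 0.065 m and y of memory_red_mid in the frame of tray_blue between -0.045 and 0.045 m and z of memory_red_mid in the frame of tray_blue between 0.03 and 0.038 m and x of heatsink_mid in the frame of tray_black between -0.065 and 0.065 m and y of heatsink_mid in the frame of tray_black between -0.045 and 0.045 m and z of heatsink_mid in the frame of tray_black between 0.044 and 0.052 m); the robot touches nothing.
It fails at once if the water bottle is shifted by more than 30 mm or tipped over (distance of bottle_mid from where it was at the start of the episode above 0.03 m or angle between bottle_mid's own z axis and vertical above 0.35 rad).
It fails at once if the grey cup is shifted by more than 30 mm or tipped over (distance of cup_mid from where it was at the start of the episode above 0.03 m or angle between cup_mid's own z axis and vertical above 0.35 rad).
It fails at once if a pot, the heatsink or the memory stick is dropped from a height (it falls faster than 0.9 m/s out of the gripper's hold, a fall of about 40 mm) ((linear speed of pot_a above 0.9 m/s and contact force between pot_a and the fingers below 0.01 N) or (linear speed of pot_b above 0.9 m/s and contact force between pot_b and the fingers below 0.01 N) or (linear speed of memory_red above 0.9 m/s and contact force between memory_red and the fingers below 0.01 N) or (linear speed of heatsink above 0.9 m/s and contact force between heatsink and the fingers below 0.01 N)).
It also fails if it takes over 93 s, if anything falls off the work surface, if the arm or the gripper's body presses on something with over 40 N, if the wrist force passes 120 N, or if a joint passes its speed limit or range.

## Working session

There is one attempt and no reset: what is moved stays moved. The work goes in short steps, each a Python script; the robot and the scene stay as the last script left them, time stands still between calls to the robot, and variables do not carry over. Pictures are saved under pics/ and viewed, at most 14 in all, crops included, and the job is handed in when it is done.

```bash
mkdir -p pics; ls
cat > h.py <<'E'
from station import env
import numpy as np, cv2
def save(n,img): cv2.imwrite(f"pics/{n}.png",img[:,:,::-1])
def cloud(cam,depth,cal=None):
    "world xyz of every pixel (420x560x3), nan where no depth"
    c=cal or env.get_calibration(cam); H,W=depth.shape
    f=H/2/np.tan(np.radians(c["vertical_fov"])/2)
    K=np.array([[f,0,c["cx"]],[0,f,c["cy"]],[0,0,1.]])
    v,u=np.mgrid[:H,:W]
    p=cv2.undistortPoints(np.stack([u,v],-1).reshape(-1,1,2).astype(np.float64),K,np.array(c["dist"],float)).reshape(H,W,2)
    d=np.where(depth>0,depth,np.nan)
    P=np.stack([p[...,0]*d,-p[...,1]*d,-d,np.ones_like(d)],-1)
    return (P@np.linalg.inv(np.array(c["camera_from_world"])).T)[...,:3]
E
cat > a.py <<'E'
from h import *
for cam in ("top","scene"):
    im,d=env.capture(cam); save(cam+"0",im); P=cloud(cam,d); np.savez(cam+"0.npz",im=im,P=P)
    print(cam,np.array(env.get_calibration(cam)["camera_from_world"]).round(2).tolist())
    for t in ["pot_a_mid","memory_red_mid","heatsink_mid","tray_yellow","tray_blue","tray_black","bottle_mid","cup_mid"]:
        for r in env.regions_of(cam,t)[:5]:
            m=r["pixels"]; q=P[m]; print(t,round(r["p"],2),m.sum(),np.round(r["point"]),np.nanmedian(q,0).round(3),"zmax",np.nanpercentile(q[:,2],95).round(3),"rgb",np.median(im[m],0))
print(env.read_state())
E
python3 a.py
```

```text
pics
top [[-0.03, -1.0, 0.0, 0.01], [0.98, -0.03, 0.19, -0.57], [-0.19, 0.01, 0.98, -0.84], [0.0, 0.0, 0.0, 1.0]]
pot_a_mid 0.73 219 [259. 282.] [ 0.455 -0.027  0.036] zmax 0.039 rgb [137. 136. 133.]
memory_red_mid 0.73 693 [260. 323.] [ 0.454 -0.122  0.008] zmax 0.011 rgb [91. 32. 33.]
memory_red_mid 0.63 236 [255. 243.] [0.476 0.067 0.036] zmax 0.039 rgb [136. 136. 133.]
heatsink_mid 0.73 833 [255. 364.] [ 0.466 -0.216  0.013] zmax 0.037 rgb [114. 112. 113.]
tray_yellow 0.74 2394 [118. 353.] [ 0.756 -0.185  0.167] zmax 0.234 rgb [ 95.  95. 107.]
tray_yellow 0.61 3092 [190. 381.] [ 0.623 -0.267  0.031] zmax 0.046 rgb [157. 157.  49.]
tray_blue 0.61 2895 [181. 300.] [ 0.649 -0.069  0.031] zmax 0.045 rgb [ 43.  80. 147.]
tray_black 0.92 2839 [190. 229.] [0.63  0.109 0.031] zmax 0.045 rgb [36. 35. 36.]
bottle_mid 0.61 2554 [116. 352.] [ 0.756 -0.186  0.164] zmax 0.234 rgb [ 97.  99. 107.]
cup_mid 0.68 1694 [118. 232.] [0.803 0.082 0.093] zmax 0.14 rgb [71. 69. 67.]
scene [[0.84, -0.54, -0.0, -0.47], [0.29, 0.45, 0.85, -0.24], [-0.46, -0.71, 0.53, -0.76], [0.0, 0.0, 0.0, 1.0]]
pot_a_mid
[... 859 characters left out ...]
11.]
{'t': 0.9, 'joints': array([ 1.12303576e+00,  8.68763023e-02,  1.75894109e-01,  1.65981058e+00,
       -1.20143020e-05,  1.57081410e+00]), 'qd': array([ 1.32475341e-04, -6.21301256e-04,  3.59516237e-06,  2.34823675e-03,
       -1.25078228e-03,  1.83507243e-04]), 'joint_efforts': array([-2.37825392e-03, -5.20103216e+01,  4.64847279e+01,  1.63850371e-03,
       -3.55300028e-05,  9.39824560e-06]), 'eef_pos': array([0.23811965, 0.49576891, 0.23129418]), 'ee_rot': array([3.14158910e+00, 1.20142389e-05, 2.69381432e+00]), 'wrist_force': array([0.36044639, 0.70229675, 0.07678474]), 'moment': array([ 0.01357012, -0.00266209,  0.0236539 ]), 'grip_force': 0.0, 'gripper_width': 0.08542164488569641}
```

View pics/top0.png

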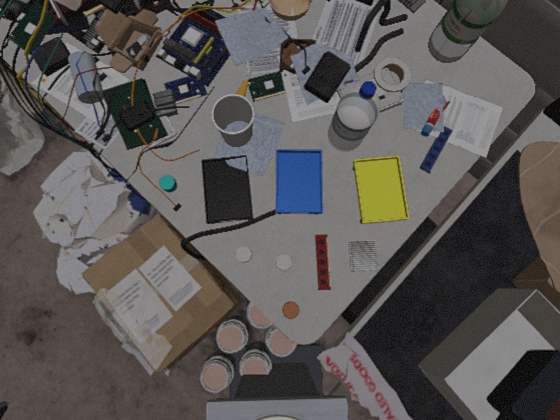

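View pics/scene0.png

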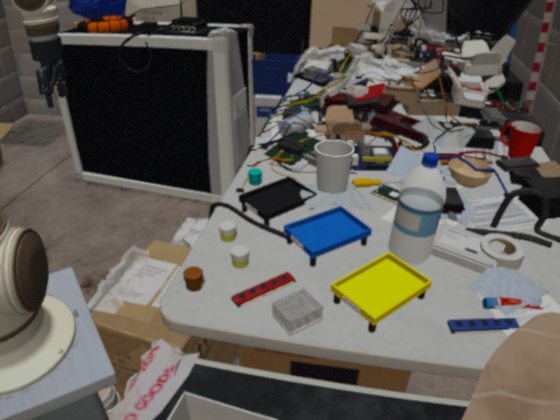

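The top view shows the white pots at (254,244) and (262,284), the red stick at (262,322) and the heatsink at (255,364). The trays are black (188,228), blue (181,300) and yellow (190,381). The brown pot (310,290), turquoise pot (183,168) and blue stick are decoys, and the scene view agrees. Next I'll fit the poses.

```bash
cat >> h.py <<'E'
def rect(q):
    "centre, (long, short), yaw of the long side in (-90,90] about x; q Nx2"
    q=q[np.isfinite(q).all(1)]
    # drop outliers away from the main cluster
    (c,s,a)=cv2.minAreaRect((q*1000).astype(np.float32))
    if s[0]<s[1]: s=(s[1],s[0]); a+=90
    a=(a+90)%180-90
    return np.round(np.array(c)/1000,4),np.round(s,1),round(a,1)
def biggest(m):
    n,l,st,_=cv2.connectedComponentsWithStats(m.astype(np.uint8)); k=1+st[1:,4].argmax(); return l==k
def near(P,x,y,r): return (abs(P[...,0]-x)<r)&(abs(P[...,1]-y)<r)
def measure(im,P):
    r,g,b=[im[...,i].astype(int) for i in range(3)]; z=P[...,2]; o={}
    for n,m in dict(tray_yellow=(r-b>40)&(g-b>40)&(z>.036)&near(P,.62,-.265,.13),
      tray_blue=(b-r>40)&(z>.036)&(z<.06)&near(P,.65,-.07,.13),
      tray_black=(r<75)&(g<75)&(b<75)&(z>.036)&(z<.06)&near(P,.63,.11,.13),
      memory=(r-g>25)&(z>.003)&(z<.02)&near(P,.454,-.122,.09),
      heatsink=(z>.025)&(z<.05)&near(P,.465,-.217,.055),
      potA=(z>.03)&(z<.05)&near(P,.455,-.03,.035), potB=(z>.03)&(z<.05)&near(P,.476,.064,.035)).items():
        if m.sum()>30: o[n]=rect(P[biggest(m)][:,:2])+(int(m.sum()),)
    return o
E
python3 - <<'E'
from h import *
for c in("top","scene"):
    d=np.load(c+"0.npz"); P=d["P"]; print(c)
    for k,v in measure(d["im"],P).items(): print(k,v)
    for n,x,y in(("bottle",.78,-.19),("cup",.80,.08)):
        q=P[near(P,x,y,.09)&(P[...,2]>.06)]; print(n,q.min(0).round(3),q.max(0).round(3))
for p,y in(([.6,-.26,.1],np.pi),([.6,-.26,.1],np.pi/2),([.63,.11,.07],np.pi/2),([.63,.11,.07],np.pi),([.66,-.07,.05],np.pi),([.46,-.217,.02],np.pi),([.46,-.217,.02],0)):
    q=env.inverse_kinematics(p,[np.pi,0,y]); print(p,round(y,2),None if q is None else np.round(q,2))
E
```

```text
top
tray_yellow (array([ 0.6237, -0.265 ]), array([158.1, 111.5]), 4.1, 485)
tray_blue (array([ 0.6486, -0.0694]), array([157.8, 109.9]), -1.7, 389)
tray_black (array([0.6339, 0.1047]), array([156.9, 109.6]), 4.8, 416)
memory (array([ 0.456 , -0.1208]), array([127.4,  26. ]), 1.1, 463)
heatsink (array([ 0.4954, -0.2175]), array([59.9, 11.1]), -90.0, 350)
potA (array([ 0.4563, -0.0264]), array([35., 35.]), -1.4, 209)
potB (array([0.4772, 0.0664]), array([35.4, 35.2]), -1.3, 210)
bottle [ 0.731 -0.24   0.06 ] [ 0.87  -0.101  0.239]
cup [0.732 0.031 0.06 ] [0.827 0.125 0.144]
scene
tray_yellow (array([ 0.6248, -0.2617]), array([159.1, 112.5]), 3.9, 994)
tray_blue (array([ 0.6494, -0.0663]), array([161.1, 114.8]), -2.4, 723)
tray_black (array([0.6328, 0.1071]), array([158.5, 113.1]), 5.0, 513)
memory (array([ 0.456 , -0.1181]), array([129.1,  28.1]), 1.4, 636)
heatsink (array([ 0.4673, -0.2137]), array([70.2, 62.2]), -0.1, 1115)
potA (array([ 0.4581, -0.0255]), array([38.2, 36.3]), -56.3, 209)
potB (array([0.4782, 0.0682]), array([38.8, 35.9]), 31.6, 167)
bottle [ 0.731 -0.241  0.06 ] [ 0.811 -0.158  0.237]
cup [0.732 0.034 0.06 ] [0.829 0.131 0.144]
[0.6, -0.26, 0.1] 3.14 [-0.41  0.33  0.2   1.45  0.   -0.41]
[0.6, -0.26, 0.1] 1.57 [-0.41  0.33  0.2   1.45  0.    1.16]
[0.63, 0.11, 0.07] 1.57 [0.17 0.3  0.11 1.38 0.   1.74]
[0.63, 0.11, 0.07] 3.14 [0.17 0.3  0.11 1.38 0.   0.17]
[0.66, -0.07, 0.05] 3.14 [-0.11  0.36  0.15  1.36  0.   -0.11]
[0.46, -0.217, 0.02] 3.14 [-0.44  0.01 -0.31  1.25  0.   -0.44]
[0.46, -0.217, 0.02] 0 [-0.44  0.01 -0.31  1.25  0.    2.7 ]
```

Both cameras agree to about 3 mm. Now a wrist look from above the parts.

```bash
cat > b.py <<'E'
from h import *
env.move_ptp([.40,-.08,.30],[np.pi,0,np.pi])
cal=env.get_calibration("wrist"); im,d=env.capture("wrist"); save("w1",im); P=cloud("wrist",d,cal); np.savez("w1.npz",im=im,P=P)
for k,v in measure(im,P).items(): print(k,v)
C=np.linalg.inv(np.array(cal["camera_from_world"])); print(C.round(3)); print(env.read_state()["t"])
E
python3 b.py
```

```text
tray_yellow (array([ 0.6304, -0.2079]), array([126.1,   5.2]), 4.0, 603)
tray_blue (array([ 0.6194, -0.0655]), array([110.7,  92.1]), 87.8, 769)
tray_black (array([0.6237, 0.0512]), array([119.4,   9.7]), 1.2, 502)
memory (array([ 0.4592, -0.1176]), array([129.6,  25.8]), 0.9, 1665)
heatsink (array([ 0.4749, -0.2145]), array([61., 59.]), -89.9, 2441)
potA (array([ 0.4596, -0.0235]), array([37.2, 36.6]), 88.0, 772)
potB (array([0.4804, 0.0696]), array([37.8, 37.5]), -57.4, 755)
[[-0.    -0.964 -0.267  0.335]
 [ 1.    -0.    -0.    -0.079]
 [ 0.    -0.267  0.964  0.442]
 [ 0.     0.     0.     1.   ]]
3.1083
```

View pics/w1.png

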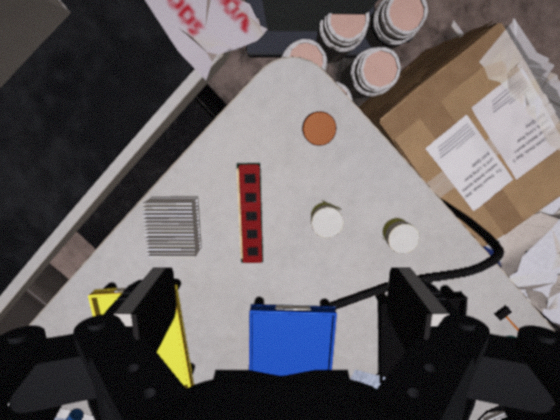

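The wrist view shows the heatsink (172,226), red stick (250,212), and pots (327,220) and (403,237), all free-standing. It agrees within a few mm, so I'll start with pot A.

```bash
cat >> h.py <<'E'
PI=np.pi
T=dict(yellow=((.6245,-.263),np.radians(4.)),blue=((.649,-.0672),np.radians(-2.)),black=((.633,.106),np.radians(4.9)))
def intray(t,x,y=0):
    (cx,cy),a=T[t]; return cx+x*np.cos(a)-y*np.sin(a), cy+x*np.sin(a)+y*np.cos(a)
def say(tag):
    s=env.read_state(); print(tag,"t",round(s["t"],1),"pos",s["eef_pos"].round(4),"w",round(float(s["gripper_width"]),4),"grip",round(float(s["grip_force"]),1),"F",np.round(s["wrist_force"],1))
HZ=.13
def pick(x,y,z,yaw,opening):
    o=[PI,0,yaw]
    env.command_gripper(opening) if abs(env.read_state()["gripper_width"]-opening)>.004 else None
    env.move_ptp([x,y,HZ],o); print("c",env.move_l([x,y,z],speed=.1,contact_N=8))
    say("down"); env.command_gripper(0.0); say("closed")
    env.move_l([x,y,HZ+.02],speed=.15); say("lifted")
def place(x,y,z,yaw,opening):
    o=[PI,0,yaw]
    env.move_ptp([x,y,HZ+.02],o); env.move_l([x,y,z+.012],speed=.12)
    c=env.move_l([x,y,z-.004],speed=.025,contact_N=3); say(f"set {c}")
    env.command_gripper(opening); env.move_l([x,y,HZ],speed=.15); say("off")
E
python3 - <<'E'
from h import *
pick(.4583,-.025,.008,PI,.06)
x,y=intray("yellow",.02); place(x,y,.038,PI+T["yellow"][1],.055)
E
```

```text
c False
down t 5.6 pos [ 0.4587 -0.025   0.0086] w 0.0601 grip 0.0 F [0.2 0.5 0.3]
closed t 6.0 pos [ 0.4587 -0.025   0.0088] w 0.036 grip 59.7 F [-1.4  0.3  4.8]
lifted t 7.1 pos [ 0.4579 -0.0249  0.149 ] w 0.036 grip 59.9 F [ 0.4 -0.1 -0.8]
set True t 9.7 pos [ 0.6445 -0.2617  0.0389] w 0.036 grip 60.1 F [-1.1  0.1  5.3]
off t 10.8 pos [ 0.6442 -0.2615  0.1289] w 0.0546 grip 0.0 F [ 0.3 -0.4 -0.8]
```

```bash
python3 - <<'E'
from h import *
pick(.479,.0685,.008,PI,.06)
x,y=intray("yellow",-.038); place(x,y,.038,PI+T["yellow"][1],.055)
pick(.4575,-.1185,.002,PI+np.radians(1.1),.045)
cal=env.get_calibration("wrist"); im,d=env.capture("wrist"); save("w2",im)
im2,_=env.capture("scene"); save("s2",np.hstack([im2[200:360,200:480]]))
E
python3 -c "
import cv2,numpy as np
a=cv2.imread('pics/w2.png');b=cv2.resize(cv2.imread('pics/s2.png'),(240*7//4,240))
c=np.zeros((600,560,3),np.uint8);c[:360]=cv2.resize(a,(480,360))[:, :].copy() if 0 else cv2.copyMakeBorder(cv2.resize(a,(480,360)),0,0,0,80,0)
c[360:,:420]=b;cv2.imwrite('pics/m2.png',c)"
```

```text
c False
down t 13.8 pos [0.4795 0.0686 0.0087] w 0.0599 grip 0.0 F [0.4 0.2 0.3]
closed t 14.1 pos [0.4794 0.0685 0.0088] w 0.0361 grip 59.7 F [-1.6 -0.7  5.8]
lifted t 15.2 pos [0.4786 0.0684 0.1489] w 0.0363 grip 59.9 F [-0.6 -0.2 -1.4]
set True t 18.0 pos [ 0.5867 -0.2657  0.0389] w 0.0363 grip 60.1 F [-1.5  0.3  4.3]
off t 19.1 pos [ 0.5863 -0.2655  0.1289] w 0.0552 grip 0.0 F [-0.1  0.4 -0.2]
c False
down t 21.6 pos [ 0.4579 -0.1186  0.0026] w 0.0448 grip 0.0 F [ 0.6 -0.1  0.3]
closed t 21.9 pos [ 0.458  -0.1187  0.0029] w 0.0228 grip 59.0 F [-0.6  0.1  5.9]
lifted t 23.0 pos [ 0.4571 -0.1184  0.149 ] w 0.0229 grip 58.9 F [-0.4  0.2 -0.1]
```

View pics/m2.png

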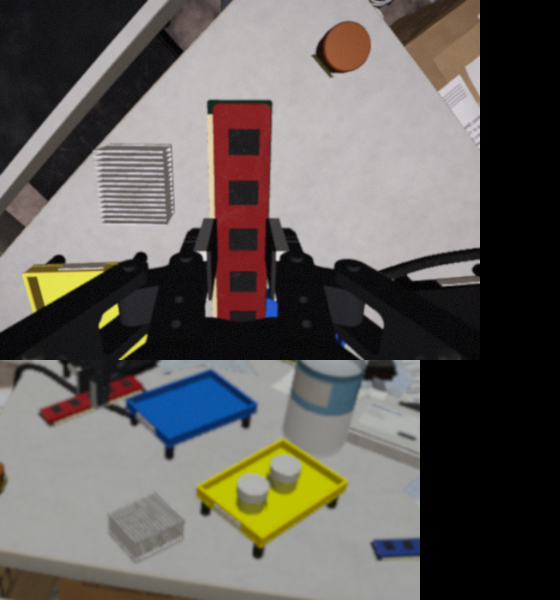

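Both pots stand upright in the yellow tray and the stick is held level. Next I'll place it and move on to the heatsink.

Run:
```python
from h import *
place(.650,-.0672,.033,PI+T["blue"][1],.045)
pick(.467,-.2145,.003,PI,.083)
x,y=intray("black",-.002); place(x,y,.034,PI/2+T["black"][1],.083)
env.move_ptp([.40,0,.30],[PI,0,PI])
for c in("top","scene"):
    im,d=env.capture(c); P=cloud(c,d); save(c+"9",im); np.savez(c+"9.npz",im=im,P=P)
a=cv2.resize(cv2.imread("pics/top9.png")[120:260,180:440],(780,420),interpolation=cv2.INTER_CUBIC); cv2.imwrite("pics/top9c.png",a)
b=cv2.resize(cv2.imread("pics/scene9.png")[150:340,200:470],(800,563),interpolation=cv2.INTER_CUBIC); cv2.imwrite("pics/scene9c.png",b)
say("end")
```

```text
set True t 25.5 pos [ 0.6501 -0.0672  0.0329] w 0.0235 grip 59.5 F [-1.4  0.4  4.4]
off t 26.6 pos [ 0.6497 -0.0672  0.1289] w 0.0453 grip 0.0 F [-0.2  0.3 -0.8]
c False
down t 29.4 pos [ 0.4675 -0.2147  0.0037] w 0.0827 grip 0.0 F [ 0.  -1.2 -0.2]
closed t 29.8 pos [ 0.4675 -0.2147  0.0038] w 0.059 grip 66.3 F [-0.3 -0.5  5.9]
lifted t 30.9 pos [ 0.4666 -0.2143  0.1489] w 0.0591 grip 65.4 F [-0.2 -0.6 -2.6]
set True t 34.2 pos [0.6311 0.1058 0.0338] w 0.0591 grip 66.3 F [-0.   0.2  3.8]
off t 35.4 pos [0.6307 0.1057 0.1289] w 0.0831 grip 0.0 F [-0.8 -0.  -0.2]
end t 37.0 pos [4.003e-01 1.000e-04 2.993e-01] w 0.0831 grip 0.0 F [-0.3  0.9  0.2]
```

View pics/top9c.png

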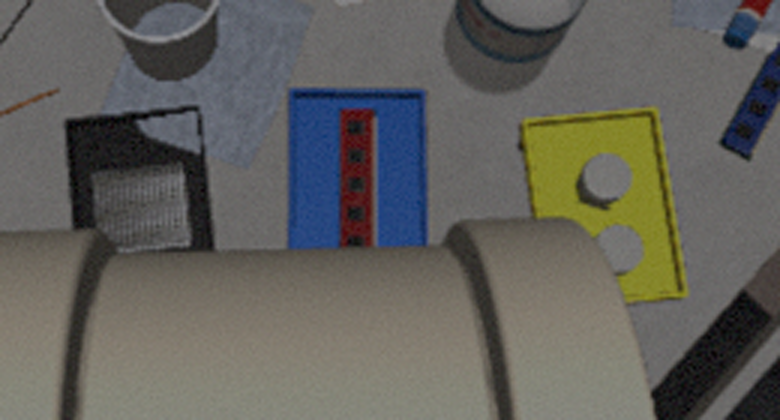

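View pics/scene9c.png

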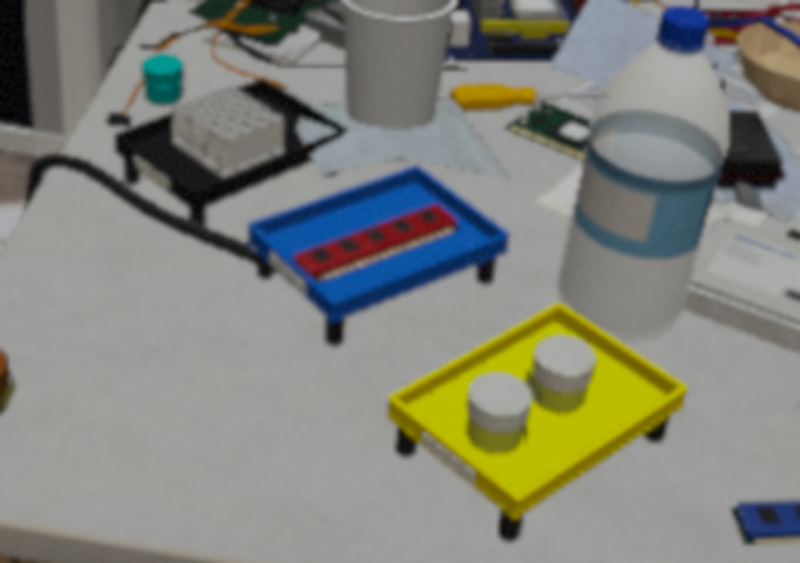

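Run:
```python
from h import *
for c in("top","scene"):
    d=np.load(c+"9.npz"); im=d["im"].astype(int); P=d["P"]; z=P[...,2]
    def pl(n,m):
        q=P[m]; A=np.c_[q[:,:2]-q[:,:2].mean(0),np.ones(len(q))]
        s=np.linalg.lstsq(A,q[:,2],rcond=None)[0]; print(c,n,len(q),rect(q[:,:2]),"z",s[2].round(4),"tilt",s[:2].round(3))
    pl("mem",biggest((im[...,0]-im[...,2]>20)&near(P,.65,-.067,.09)&(z<.06)))
    pl("heat",biggest(near(P,.631,.106,.045)&(z>.058)))
    for n,x in(("A",.02),("B",-.038)): pl("pot"+n,biggest(near(P,*intray("yellow",x),.03)&(z>.06)))
```

```text
top mem 393 (array([ 0.6539, -0.0703]), array([110.8,  24.7]), -2.3) z 0.0379 tilt [-0.002  0.   ]
top heat 34 (array([0.6267, 0.124 ]), array([54.6,  5.5]), 0.3) z 0.0644 tilt [0.037 0.082]
top potA 214 (array([ 0.6419, -0.2645]), array([38.6, 36.2]), -46.8) z 0.0659 tilt [ 0.012 -0.013]
top potB 186 (array([ 0.5852, -0.2704]), array([37.2, 31. ]), 23.6) z 0.0662 tilt [-0.006 -0.003]
scene mem 458 (array([ 0.6487, -0.0667]), array([128.1,  28.4]), -2.8) z 0.0372 tilt [0.003 0.109]
scene heat 463 (array([0.6291, 0.1056]), array([70.9, 63.2]), -84.6) z 0.0646 tilt [0.022 0.025]
scene potA 270 (array([ 0.6428, -0.2617]), array([38.3, 37.9]), 6.4) z 0.0656 tilt [0.04  0.066]
scene potB 274 (array([ 0.585 , -0.2657]), array([37.8, 35.5]), 7.4) z 0.0656 tilt [0.044 0.053]
```

All parts are in their trays, flat and centred: pot tops at 66 mm, the stick at 38 mm and the heatsink at about 65 mm. The bottle and cup look untouched.

```bash
python3 -c "
from station import env
print(env.finish_job())"
```

```text
the job is handed in; nothing more can be done
None
```

The job is handed in after about 37 s of robot time; the last camera check showed both pots upright in the yellow tray, the red stick flat in the blue and the heatsink fins-up in the black, with the bottle and cup looking unmoved, but no verdict was returned.

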